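# Stop down the iris of a photo spot lamp

### The arm

A 6-joint arm with a two-finger parallel gripper is mounted at the origin on a cart in front of the work surface, level with it; the furniture and walls round the work are solid. World frame = base frame: x ahead of the robot, y to its left, z up, the work surface at z = 0. Lengths are in m, angles in rad, forces in N, time in s.
With the tool pointing down it reaches from about 0.275 to 0.825 m from the base axis. Payload 4.9 kg.
Tool frame: the origin (TCP) lies midway between the tips of the shut fingers; the grasp point (between the pads) lies 19 mm behind it (r.grasp_offset is the distance from the TCP to the grasp point, in m); z points along the fingers, y is the direction in which the jaws open and shut (so a half turn about z gives the same grasp; the last joint's range is limited). The gripper opens to 85 mm and grips with 20 to 120 N. Pads are 22 mm wide; open, the fingers measure 114 mm over their backs; the gripper's body (76 mm by 85 mm) begins 54 mm behind the grasp point. The pads swing forward as they close: fully open they stand 13 mm farther back than shut.
Start: joints at [0.991, 0.326, -0.193, 1.052, 0, 1.437], TCP at [0.237, 0.496, 0.231] pointing down, gripper open.
Joint ranges: [-2.65, 2.65], [-0.97, 1.79], [-1.3, 1.35], [-1.93, 2.1], [-1.47, 1.37], [-3.14, 3.14]. Speed limits (rad/s): [2.57, 2.57, 3.14, 3.14, 3.14, 3.14].

### API

Orientations are given as [roll, pitch, yaw] about the fixed x, y, z axes, in that order (R = Rz(yaw) Ry(pitch) Rx(roll)).
In Python, from workcell import r, cams, order gives the robot as it stands.
- The arm moves only by the tool apply_moves, never from a script. Its argument "steps" is a list of rows, each a list of 7 numbers: the turn, a rotation vector about the tool's x, y, z in degrees, then the shift along the tool's x, y, z in m, then the opening, from 0 (shut) to 1 (fully open). A call has 1 to 8 rows; each row shifts and turns the commanded pose from where the row before left it, along the tool's axes as they then stand; what a row does not reach is not made up. A row lasts 1/8 s, in which the tool goes at most 62.5 mm and 10.7 degrees, less where a joint would pass 70% of its speed; a pose out of reach is approached as far as the arm can. A call with a gripper value outside its range is refused whole. The fingers move at their own pace and stop on an object; "newtons" is the grip in N (left out, the last holds). Time passes only in rows, so rows that do not move let the fingers close. It gives the time, the measured TCP pose, the force and the opening at its end, in the units of the state.
- r.sense(): the state, without advancing time (a new reading comes with each control period).
- cams.camera(name): name is "scene" or "top"; returns (picture, depth): 480x640x3 uint8, blue, green, red; 480x640 float32, m along the optical axis (not along the pixel's ray), 0 where there is no reading.
- cams.camera_params(name): a dict with "K" (3x3 intrinsics, pixels), "R" (3x3) and "t" (3): a world point X has camera coordinates R X + t. Camera axes: x right, y down, z forward; pixel columns grow to the right and rows downward; lengths in m; the calibration is good to about 2 mm. A picture is of the moment at which its call begins. camera_params takes no time and is no camera call.
- order.sign_off(): hands the job in, once; it reports no verdict.
The state is a dict: "time_s": time; "qpos": joint angles; "qd": joint speeds; "tau": joint torques, N m; "tool_pos": TCP position; "tcp_rot": TCP orientation; "ft_force": force on the tool from outside, world axes, zero at the start; "ft_torque": the same for the moment, N m; "grip_width": finger opening in m.
Only numpy, scipy, OpenCV 4.12 (cv2) and the standard library are available. Lean on these libraries where they do the work, as an engineer would, in place of code of your own. Each camera call takes 0.05 s, during which the arm holds its last target.

### The job

Set the iris of the small tilted spot lamp for the candle photographs: turn its slim black iris ring clockwise (looking into the lamp's front) until you feel it meet its stop, then turn it back 40 degrees so that its white line meets the index line of the front bezel, and let go. Hold the lamp by the iris ring alone: keep the fingers off the fixed rings and the housing next to it, and leave the candles and the glass cup around the lamp where they stand.

Things in the scene. Friction and masses are not known exactly. Their poses are not given: they have to be found in the camera images.
- ring_axis (a point): centre of the iris ring (black, finely ribbed, 64 mm across, 16 mm wide: z -8 to +8 mm), 175 mm above the table; fixed to the lamp, does not turn with the ring. z: lamp axis, out of its front, 30 deg from vertical, leaning to the robot's side; -x: near, lower side. The ring stands 4 mm proud of both neighbours; grip it across its diameter from the front, fingers parallel to z
- iris_ring (a joint): angle of the iris ring, rad; grows as it turns clockwise seen from the front (negative about z of ring_axis), which closes the iris leaves. Closed hard stop at 3.30, open stop at 0; starts at 0 to 0.5, so needs several grips. At 2.60 (40 deg back from the closed stop) its white line meets the bezel's index line. Stays where left: friction about 0.12 N m, no spring
- front_bezel: fixed plain aluminium ring in front of the iris ring: 56 mm across, z +8 to +22 mm from ring_axis; black index line on its near, lower side (-x of ring_axis). Origin on the lamp axis, 75 mm behind ring_axis. Not to be touched
- lamp_housing: fixed: a plain aluminium ring, 56 mm across, just behind the iris ring (z -9 to -30 mm from ring_axis), then the grey housing, 68 to 72 mm across, from -30 to -135 mm. Not to be touched. Same origin as front_bezel. Held in a yoke 118 mm wide over its knobs and 125 mm high, on a black base plate 150x130 mm fixed to the table
- tall_candle: square yellow and blue candle, 44x44x197 mm, loose bystander at the left of the lamp (seen from the robot); origin at the centre of its underside
- pillar_candle: brown round candle, 68 mm across, 88 mm tall, loose bystander at the right of the lamp; origin at the centre of its underside
- glass_cup: low empty glass cup, 60 mm across, 34 mm tall, loose bystander behind the lamp; origin at the centre of its underside

How it is judged:
On the way:
1. the iris ring has been turned clockwise to its closed stop (within 0.08 rad) (value of joint iris_ring above 3.22 rad), for 0.2 s.
At the end, for the whole second after the job is handed in: after having been at its closed stop, the iris ring rests, released, with its white line at the index line (angle 2.60 rad, give or take 0.13); the two candles and the glass cup are within 20 mm of where they stood (value of joint iris_ring between 2.47 and 2.73 rad and velocity of joint iris_ring between -0.05 and 0.05 rad/s and distance of each of tall_candle, pillar_candle, glass_cup from where it was at the start of the episode below 0.02 m); the robot touches nothing.
It fails at once if the robot touches the front bezel (over 1.5 N) (contact force between any of the fingers, the arm and front_bezel above 1.5 N).
It fails at once if the robot touches the lamp housing or the fixed ring behind the iris ring (over 1.5 N) (contact force between any of the fingers, the arm and lamp_housing above 1.5 N).
It fails at once if a candle or the glass cup is shifted by more than 20 mm (distance of any of tall_candle, pillar_candle, glass_cup from where it was at the start of the episode above 0.02 m).
It also fails if it takes over 51 s, if anything falls off the work surface, if the arm or the gripper's body presses on something with over 40 N, if the wrist force passes 120 N, or if a joint passes its speed limit or range.

## Working session

There is one attempt and no reset: what is moved stays moved. The work goes in short steps, Python scripts to look and compute and a tool call to move; the robot and the scene stay as the last step left them, time stands still between calls to the robot, and variables do not carry over. Pictures are saved under pics/ and viewed, and the job is handed in when it is done.

Besides the shell and the picture viewer there is one more tool, called as a command line: name --pt "numbers of a row" for each row, then --argument value for the rest. apply_moves: Moves the arm, as the interface text tells. Its arguments: {"type":"object","properties":{"steps":{"type":"array","items":{"type":"array","items":{"type":"number"}}},"newtons":{"type":"number"}},"required":["steps"]}

```bash
ls; mkdir -p pics; python3 - <<'E'
from workcell import r,cams,order
import cv2,numpy as np
print(r.sense(), r.grasp_offset)
for n in("scene","top"):
    im,d=cams.camera(n); cv2.imwrite(f"pics/{n}0.png",im); np.save(f"pics/{n}0.npy",d); p=cams.camera_params(n); print(n,p); np.savez(f"pics/{n}_p.npz",**p)
E
```

```text
pics
{'time_s': 0.0, 'qpos': array([ 9.90803346e-01,  3.26943542e-01, -1.93559938e-01,  1.05197368e+00,
        1.16302711e-05,  1.43658364e+00]), 'qd': array([-0.00079462,  0.00021419,  0.00012057,  0.00042731,  0.00153133,
       -0.00078138]), 'tau': array([-1.47373623e-03, -4.43398547e+01,  2.62437487e+01,  1.54275825e-02,
       -1.19796277e-04, -9.11729785e-06]), 'tool_pos': array([0.23682395, 0.49578444, 0.23051109]), 'tcp_rot': array([-3.13992849e+00, -2.36437735e-04,  2.69581216e+00]), 'ft_force': array([-0.57204223, -0.68100886, -0.79025104]), 'ft_torque': array([-0.00614313,  0.04855825, -0.02200479]), 'grip_width': 0.08559094276293122} 0.0187
scene {'K': array([[601.12690574,   0.        , 321.04033217],
       [  0.        , 601.12690574, 240.75450981],
       [  0.        ,   0.        ,   1.        ]]), 'R': array([[ 0.70239744, -0.71165892,  0.01339493],
       [-0.48396938, -0.49130113, -0.7241525 ],
       [ 0.52193053,  0.50216012, -0.68950978]]), 't': array([-0.45174153,  0.40463219,  0.85560574])}
top {'K': array([[601.70119161,   0.        , 317.94983406],
       [  0.        , 601.70119161, 235.8478792 ],
       [  0.        ,   0.        ,   1.        ]]), 'R': array([[ 0.02965124, -0.99951944, -0.009038  ],
       [-0.98814937, -0.02794918, -0.15092935],
       [ 0.15060422,  0.01340613, -0.98850323]]), 't': array([-0.02250175,  0.65338404,  1.12706833])}
```

View pics/scene0.png

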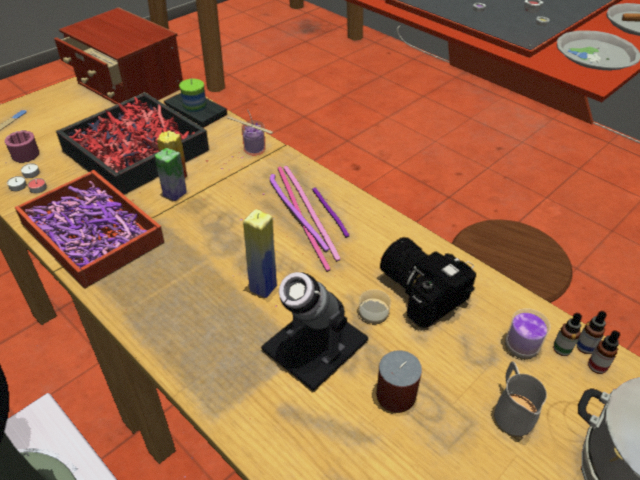

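View pics/top0.png

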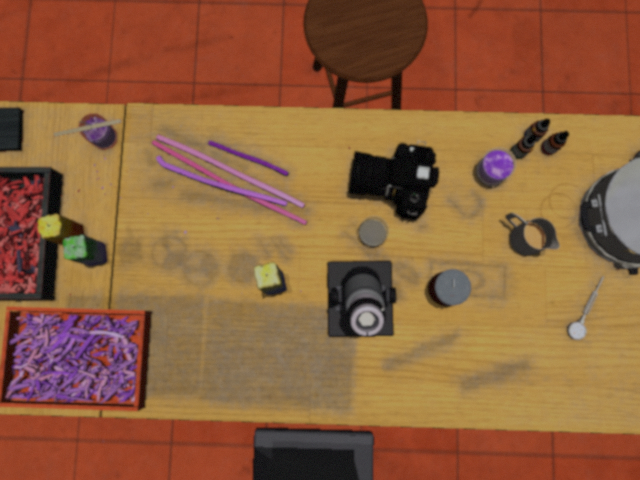

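```bash
python3 - <<'E'
import cv2,numpy as np
a=cv2.imread("pics/scene0.png")[200:420,220:440]; b=cv2.imread("pics/top0.png")[240:350,240:480]
cv2.imwrite("pics/z1.png",cv2.resize(a,None,fx=2.7,fy=2.7,interpolation=cv2.INTER_CUBIC)); cv2.imwrite("pics/z2.png",cv2.resize(b[:,60:170],None,fx=5,fy=5,interpolation=cv2.INTER_CUBIC))
for n,bb in(("scene",(265,265,350,360)),("top",(325,285,400,340))):
    d=np.load(f"pics/{n}0.npy"); print(n,(d==0).mean(), d[bb[1]:bb[3]:5,bb[0]:bb[2]:6].round(3).tolist() and '')
E
```

```text
scene 0.006070963541666667 
top 0.003912760416666667
```

View pics/z1.png

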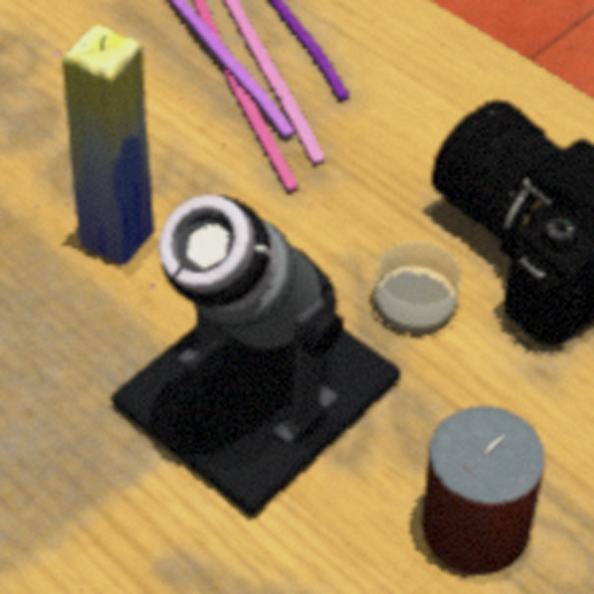

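View pics/z2.png

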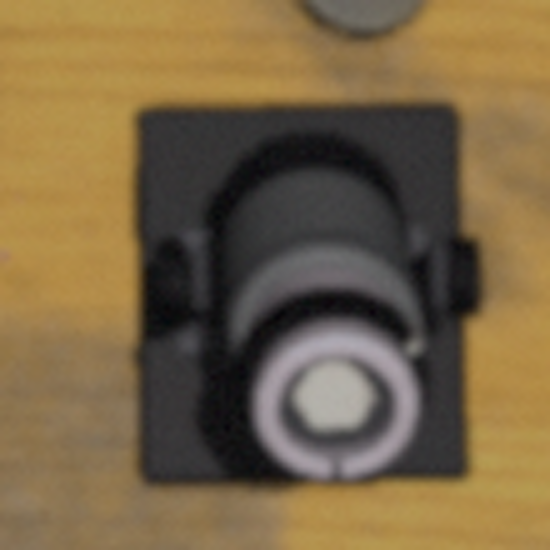

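```bash
cat > h.py <<'E'
import numpy as np,cv2
P={n:dict(np.load(f"pics/{n}_p.npz")) for n in("scene","top")}
def ray(n,u,v):
    p=P[n]; d=np.linalg.inv(p["K"])@np.array([u,v,1.]); return -p["R"].T@p["t"], p["R"].T@d
def proj(n,X):
    p=P[n]; c=p["K"]@(p["R"]@np.asarray(X)+p["t"]); return c[:2]/c[2]
def onz(n,u,v,z):
    o,d=ray(n,u,v); return o+d*(z-o[2])/d[2]
def tri(a,b):
    A=[];B=[]
    for n,(u,v) in(("scene",a),("top",b)):
        o,d=ray(n,u,v); d/=np.linalg.norm(d); M=np.eye(3)-np.outer(d,d); A.append(M);B.append(M@o)
    X=np.linalg.lstsq(np.vstack(A),np.hstack(B),rcond=None)[0]; return X
def cloud(n,d,m):
    v,u=np.nonzero(m&(d>0)); p=P[n]; z=d[v,u]; c=np.linalg.inv(p["K"])@np.vstack([u*z,v*z,z]); return ((p["R"].T@(c-p["t"][:,None])).T)
E
python3 - <<'E'
from h import *
C={}
for n,bb in(("scene",(278,268,316,312)),("top",(348,300,388,340))):
    im=cv2.imread(f"pics/{n}0.png"); d=np.load(f"pics/{n}0.npy"); hsv=cv2.cvtColor(im,cv2.COLOR_BGR2HSV)
    m=np.zeros(d.shape,np.uint8); x0,y0,x1,y1=bb
    m[y0:y1,x0:x1]=((hsv[...,2]>115)&(hsv[...,1]<60))[y0:y1,x0:x1]
    cs,_=cv2.findContours(m,cv2.RETR_EXTERNAL,cv2.CHAIN_APPROX_NONE); c=max(cs,key=cv2.contourArea)
    h=cv2.convexHull(c); e=cv2.fitEllipse(c); eh=cv2.minEnclosingCircle(c)
    print(n,e,eh,cv2.contourArea(c)); C[n]=e[0]
    v=im.copy(); cv2.drawContours(v,[c],-1,(0,255,0),1); cv2.imwrite(f"pics/c_{n}.png",cv2.resize(v[y0-10:y1+10,x0-10:x1+10],None,fx=8,fy=8))
    pts=cloud(n,d,cv2.erode(m,np.ones((2,2),np.uint8))>0); print(len(pts),np.median(pts,0))
    # plane fit robust
    q=pts[pts[:,2]>0.16]
    for _ in range(5):
        c0=q.mean(0);w=np.linalg.svd(q-c0)[2][2]; w*=np.sign(w[2]); rr=(q-c0)@w; q=q[abs(rr)<max(0.002,2*rr.std())]
    print("plane n",w,"tilt",np.degrees(np.arccos(w[2])),c0,rr.std(),len(q))
X=tri(C["scene"],C["top"]); print("face",X,proj("scene",X)-C["scene"],proj("top",X)-C["top"])
# base plate corners in top (z ~ plate top)
for u,v in((328,261),(391,261),(329,336),(393,335)): print(onz("top",u,v,0.012))
E
```

```text
scene ((295.4336242675781, 288.61395263671875), (30.834566116333008, 34.993202209472656), 46.72978591918945) ((295.5, 289.0), 17.923547744750977) 845.0
567 [ 0.49107983 -0.09489861  0.18723094]
plane n [-0.51111055  0.0341338   0.85883694] tilt 30.813755942557304 [ 0.48968576 -0.09533882  0.19025398] 0.0056096281828989444 562
top ((366.8118591308594, 319.9930419921875), (29.101730346679688, 31.4011287689209), 81.55001831054688) ((366.90625, 320.5), 16.101613998413086) 715.0
458 [ 0.49398495 -0.09179913  0.18713493]
plane n [-0.56057805  0.00645285  0.82807645] tilt 34.09835250863989 [ 0.4933261  -0.09175619  0.1904411 ] 0.005975739534627938 448
face [ 0.491065   -0.09146604  0.18993109] [ 0.41643201 -0.04660419] [-0.25010207  0.29606337]
[ 0.60904337 -0.02471693  0.012     ]
[ 0.61265991 -0.15086586  0.012     ]
[ 0.46078528 -0.03070963  0.012     ]
[ 0.46647187 -0.15645455  0.012     ]
```

```bash
python3 - <<'E'
from h import *
im=cv2.imread("pics/top0.png"); g=im.max(2)
# base plate rect
m=((g<75)).astype(np.uint8); m[:,:322]=0;m[:,400:]=0;m[:255]=0;m[345:]=0
m=cv2.morphologyEx(m,cv2.MORPH_CLOSE,np.ones((25,25)))
cs,_=cv2.findContours(m,cv2.RETR_EXTERNAL,cv2.CHAIN_APPROX_SIMPLE);c=max(cs,key=cv2.contourArea);r=cv2.boundingRect(c);print(r)
b=cv2.boxPoints(cv2.minAreaRect(c)); W=np.array([onz("top",u,v,0.01) for u,v in b]);print(b.round(1).tolist(),W.round(4).tolist(),"centre",W.mean(0))
for z in(.194,): print("face on z",onz("top",366.8,320.2,z),onz("scene",295.45,288.8,z))
for psi in(0,2.2):
  ps=np.radians(psi); zl=np.array([-.5*np.cos(ps),-.5*np.sin(ps),.866]); xl=np.array([.866*np.cos(ps),.866*np.sin(ps),.5]); yl=np.cross(zl,xl)
  F=(onz("top",366.8,320.2,.194)+onz("scene",295.45,288.8,.194))/2; A=F-.022*zl; print("psi",psi,"ring",A)
  for n,uv in(("scene",(316.8,293)),("top",(383,309))):
    o,d=ray(n,*uv); k0=[]
    # nearest ring-surface angle by reprojection
    az=np.radians(np.arange(0,360,1)); 
    best=min(((np.hypot(*(proj(n,A+.032*(np.cos(a)*xl+np.sin(a)*yl)+h*zl)-uv)),np.degrees(a),h) for a in az for h in(-.006,0,.006,.008)))
    print(n,best,"theta",2.6+np.radians(180-best[1]))
  for n,uv in(("scene",(220+178/2.7,200+271/2.7)),("top",(300+337/5,240+465/5))):
    o,d=ray(n,*uv); X=o+d*((F-o)@zl)/(d@zl); q=X-F; print("index az",n,np.degrees(np.arctan2(q@yl,q@xl)),np.hypot(q@yl,q@xl))
for nm,uv,z in(("tall",(268,277),.197),("pillar",(450,288),.088),("cup",(372,233),.034)): print(nm,onz("top",*uv,z))
E
```

```text
(327, 261, 69, 76)
[[327.0, 261.0], [395.0, 261.0], [395.0, 336.0], [327.0, 336.0]] [[0.6092, -0.0227, 0.01], [0.6131, -0.1591, 0.01], [0.4646, -0.1606, 0.01], [0.4606, -0.0268, 0.01]] centre [ 0.53689827 -0.09231072  0.01      ]
face on z [ 0.49116692 -0.09157515  0.194     ] [ 0.48782268 -0.09406223  0.194     ]
psi 0 ring [ 0.5004948  -0.09281869  0.174948  ]
scene (np.float64(0.822778236567968), np.float64(297.0), 0.008) theta 0.5579647751666346
top (np.float64(0.7387467276930717), np.float64(303.0), 0.008) theta 0.45324502004697464
index az scene -179.6536849411344 0.024466819615376608
index az top -177.61122236198366 0.022581741879466412
psi 2.2 ring [ 0.50048669 -0.09239642  0.174948  ]
scene (np.float64(0.814531578674531), np.float64(295.0), 0.008) theta 0.5928713602065212
top (np.float64(0.6492430685993453), np.float64(300.0), 0.008) theta 0.5056048976068048
index az scene 178.4474506239794 0.024466802115647814
index az top -179.5145802294838 0.02258815449593508
tall [0.55853549 0.0767814  0.197     ]
pillar [ 0.55664432 -0.25282504  0.088     ]
cup [ 0.66485466 -0.11023432  0.034     ]
```

apply_moves --pt "0 0 0 0 0 -0.05 1" --pt "0 0 0 0 0 -0.05 1" --pt "0 0 0 -0.0365 -0.037 0 1" --pt "0 0 0 -0.0365 -0.037 0 1" --pt "0 0 0 -0.0365 -0.037 0 1" --pt "0 0 0 -0.0365 -0.037 0 1" --pt "0 0 0 -0.0365 -0.037 0 1" --pt "0 0 0 -0.0365 -0.037 0 1" --newtons 30

```text
time_s: 1.1
tool_pos: [0.3391, 0.1999, 0.3311]
tcp_rot: [-3.141, -0.0, 2.696]
ft_force: [0.2, -0.0, -0.6]
grip_width: 0.0852
```

apply_moves --pt "0 0 0 -0.0365 -0.037 0 1" --pt "0 0 0 -0.0365 -0.037 0 1" --pt "0 0 0 -0.0365 -0.037 0 1" --pt "0 0 0 -0.0365 -0.037 0 1" --pt "0 0 0 -0.0365 -0.037 0 1" --pt "0 0 0 -0.0365 -0.037 0 1" --pt "0 0 -10 0 0 0 1" --pt "0 0 -10 0 0 0 1"

```text
time_s: 2.1
tool_pos: [0.4407, -0.094, 0.3306]
tcp_rot: [3.141, -0.001, 3.049]
ft_force: [0.0, 0.2, -0.1]
grip_width: 0.0858
```

```bash
cat > s.py <<'E'
from workcell import r
from h import *
from scipy.spatial.transform import Rotation as Ro
s=r.sense(); R=Ro.from_euler("xyz",s["tcp_rot"]).as_matrix()
ps=np.radians(1.5); zl=np.array([-.5*np.cos(ps),-.5*np.sin(ps),.8660254]); xl=np.array([.8660254*np.cos(ps),.8660254*np.sin(ps),.5]); yl=np.cross(zl,xl)
A=np.array([.5005,-.0925,.175]); L=np.c_[xl,yl,zl]
print("t",s["time_s"],"q",s["qpos"].round(3),"pos",s["tool_pos"].round(4),"grip",round(s["grip_width"],4),"F",s["ft_force"].round(2),"T",s["ft_torque"].round(3),"Tz_tool",round(R[:,2]@s["ft_torque"],3))
q=L.T@(s["tool_pos"]-A); print("TCP in ring frame mm",(q*1000).round(1),"tool z . -zl deg",np.degrees(np.arccos(np.clip(-R[:,2]@zl,-1,1))).round(2))
y=L.T@R[:,1]; print("jaw az in ring frame",np.degrees(np.arctan2(y[1],y[0])).round(1))
def target(q6az,h):
    """jaw y axis at azimuth deg in ring frame; TCP at h"""
    a=np.radians(q6az); yy=np.cos(a)*xl+np.sin(a)*yl; zz=-zl; xx=np.cross(yy,zz); T=np.c_[xx,yy,zz]
    rv=np.degrees(Ro.from_matrix(R.T@T).as_rotvec()); return rv, R.T@(A+zl*h-s["tool_pos"])
E
python3 - <<'E'
from s import *
print(R)
E
```

```text
t 2.1 q [-0.374  0.089 -0.24   1.244  0.    -0.281] pos [ 0.4407 -0.094   0.3306] grip 0.0858 F [ 0.03  0.22 -0.12] T [ 0.041 -0.005 -0.049] Tz_tool 0.049
TCP in ring frame mm [2.600e+01 1.000e-01 1.647e+02] tool z . -zl deg 30.08
jaw az in ring frame 84.1
[[-9.95685549e-01  9.27812313e-02 -1.38946357e-03]
 [ 9.27804484e-02  9.95686400e-01  6.17775379e-04]
 [ 1.44078794e-03  4.86194964e-04 -9.99998844e-01]]
```

```bash
python3 - <<'E'
from s import *
print(target(160,.08), target(160,.06), target(84,.08))
E
```

```text
t 2.1 q [-0.374  0.089 -0.24   1.244  0.    -0.281] pos [ 0.4407 -0.094   0.3306] grip 0.0858 F [ 0.03  0.22 -0.12] T [ 0.041 -0.005 -0.049] Tz_tool 0.049
TCP in ring frame mm [2.600e+01 1.000e-01 1.647e+02] tool z . -zl deg 30.08
jaw az in ring frame 84.1
(array([ 17.00943493, -27.58590532, -74.94960384]), array([-0.01984923,  0.00226237,  0.08632603])) (array([ 17.00943493, -27.58590532, -74.94960384]), array([-0.02980334,  0.00344208,  0.10363279])) (array([ -3.322642  , -29.89485871,  -0.81441694]), array([-0.01984923,  0.00226237,  0.08632603]))
```

apply_moves --pt "2.1 -3.45 -9.35 0 0 0 1" --pt "2.1 -3.45 -9.35 0 0 0 1" --pt "2.1 -3.45 -9.35 0 0 0 1" --pt "2.1 -3.45 -9.35 0 0 0 1" --pt "2.1 -3.45 -9.35 0 0 0 1" --pt "2.1 -3.45 -9.35 0 0 0 1" --pt "2.1 -3.45 -9.35 0 0 0 1" --pt "2.1 -3.45 -9.35 0 0 0 1"

```text
time_s: 3.1
tool_pos: [0.4404, -0.0927, 0.331]
tcp_rot: [-2.643, 0.173, -1.85]
ft_force: [-0.9, -0.6, 0.1]
grip_width: 0.0853
```

```bash
python3 - <<'E'
from s import *
print(target(160,.08), target(160,.04))
E
```

```text
t 3.1 q [-0.569 -0.294 -0.704  0.714  0.286 -1.751] pos [ 0.4404 -0.0927  0.331 ] grip 0.0853 F [-0.93 -0.59  0.06] T [-0.051  0.505  0.002] Tz_tool -0.02
TCP in ring frame mm [ 26.    1.4 165.1] tool z . -zl deg 0.11
jaw az in ring frame 160.0
(array([-0.06878273,  0.09018295, -0.02697902]), array([0.01036281, 0.02405321, 0.08508471])) (array([-0.06878273,  0.09018295, -0.02697902]), array([0.01042578, 0.02410121, 0.12508464]))
```

apply_moves --pt "0 0 0 0.0105 0.024 0 1" --pt "0 0 0 0 0 0.04 1" --pt "0 0 0 0 0 0.04 1" --pt "0 0 0 0 0 0.025 1" --pt "0 0 0 0 0 0 1" --pt "0 0 0 0 0 0 1"

```text
time_s: 3.85
tool_pos: [0.4707, -0.094, 0.2278]
tcp_rot: [-2.645, 0.175, -1.856]
ft_force: [0.0, 0.4, -0.2]
grip_width: 0.0853
```

```bash
python3 - <<'E'
from s import *
from workcell import cams
print(target(160,-.022))
o=[]
for n,(x,y) in(("scene",(220,190)),("top",(290,220))):
    im,d=cams.camera(n); o.append(cv2.resize(im[y:y+150,x:x+150],None,fx=2.66,fy=2.66,interpolation=cv2.INTER_CUBIC))
cv2.imwrite("pics/a1.png",np.hstack(o))
E
```

```text
t 3.85 q [-0.52  -0.134 -0.871  0.376  0.262 -1.7  ] pos [ 0.4707 -0.094   0.2278] grip 0.0853 F [ 0.02  0.42 -0.22] T [ 0.031  0.482 -0.064] Tz_tool 0.078
TCP in ring frame mm [ 0.5 -0.7 60.7] tool z . -zl deg 0.02
jaw az in ring frame 159.6
(array([-0.00461199, -0.01801855, -0.364606  ]), array([-0.00046972,  0.00074197,  0.08267619]))
```

View pics/a1.png

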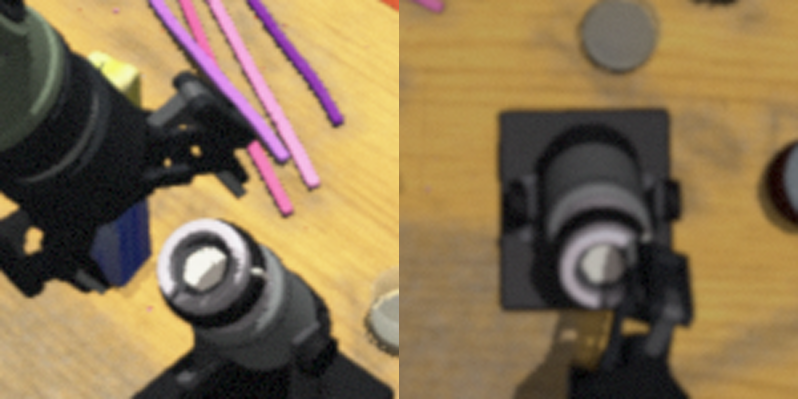

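```bash
python3 - <<'E'
from s import *
off={"scene":(220,190,0),"top":(290,220,399)}
im=cv2.imread("pics/a1.png")
p=s["tool_pos"]
for sg,c in((1,(0,255,0)),(-1,(0,0,255))):
  for w in(-.011,.011):
    X=[p-R[:,2]*b+R[:,1]*sg*.0427+R[:,0]*w for b in(.013,.05)]
    for n in off:
        q=[((proj(n,x)-off[n][:2])*2.66+[off[n][2],0]).astype(int) for x in X]; print(n,sg,q)
        cv2.line(im,tuple(map(int,q[0])),tuple(map(int,q[1])),c,1); cv2.circle(im,tuple(map(int,q[0])),3,c,-1)
for n in off:
    for h in(.022,):
      for a in range(0,360,10):
        x=A+zl*h+.028*(np.cos(np.radians(a))*xl+np.sin(np.radians(a))*yl); q=(proj(n,x)-off[n][:2])*2.66+[off[n][2],0]; cv2.circle(im,tuple(map(int,q)),1,(255,255,0),-1)
cv2.imwrite("pics/a2.png",im)
E
```

```text
t 3.95 q [-0.52  -0.135 -0.87   0.376  0.262 -1.7  ] pos [ 0.471  -0.0943  0.2285] grip 0.0855 F [ 0.76 -0.07 -0.45] T [-0.043  0.46   0.005] Tz_tool -0.02
TCP in ring frame mm [ 1.2 -1.  61.1] tool z . -zl deg 0.11
jaw az in ring frame 159.6
scene 1 [array([ 98, 259]), array([ 69, 237])]
top 1 [array([569, 362]), array([572, 397])]
scene 1 [array([115, 289]), array([ 86, 268])]
top 1 [array([603, 373]), array([607, 408])]
scene -1 [array([222, 171]), array([198, 146])]
top -1 [array([622, 245]), array([627, 277])]
scene -1 [array([241, 200]), array([217, 176])]
top -1 [array([657, 257]), array([663, 289])]
```

View pics/a2.png

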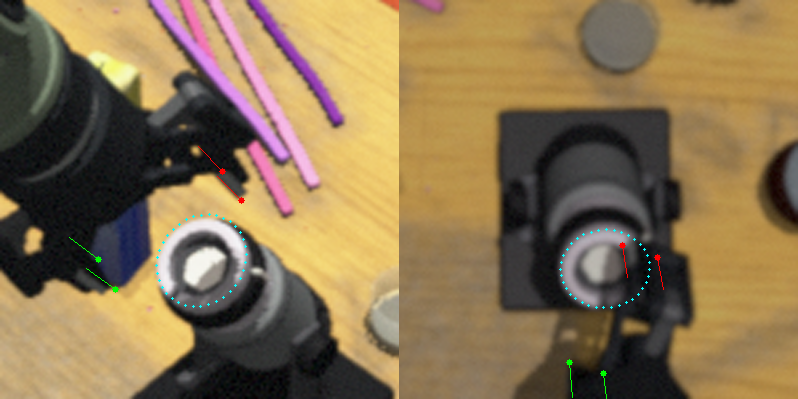

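apply_moves --pt "0 0 0 0 0 0.02 1" --pt "0 0 0 0 0 0.02 1" --pt "0 0 0 0 0 0.02 1" --pt "0 0 0 0 0 0.013 1" --pt "0 0 0 0 0 0.01 1" --pt "0 0 0 0 0 0 1"

```text
time_s: 4.7
tool_pos: [0.5123, -0.093, 0.1555]
tcp_rot: [-2.646, 0.175, -1.856]
ft_force: [0.0, 0.2, 0.4]
grip_width: 0.0858
```

```bash
python3 - <<'E'
from s import *
from workcell import cams
off={"scene":(220,190),"top":(290,220)};o=[]
for n,(x,y) in off.items():
    im,d=cams.camera(n); o.append(cv2.resize(im[y:y+150,x:x+150],None,fx=2.66,fy=2.66,interpolation=cv2.INTER_CUBIC))
cv2.imwrite("pics/a3.png",np.hstack(o))
E
```

```text
t 4.7 q [-0.461  0.064 -0.917  0.117  0.236 -1.645] pos [ 0.5123 -0.093   0.1555] grip 0.0858 F [0.02 0.18 0.37] T [-0.069  0.474  0.025] Tz_tool -0.05
TCP in ring frame mm [  0.5  -0.8 -22.8] tool z . -zl deg 0.02
jaw az in ring frame 159.6
```

View pics/a3.png

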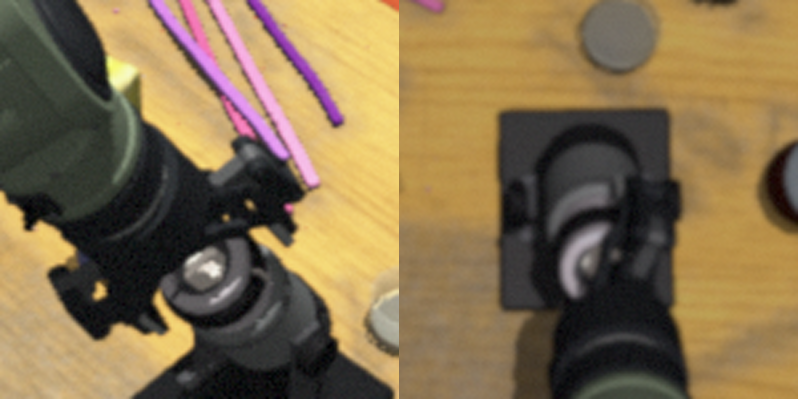

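apply_moves --pt "0 0 0 0 0 0 0.8" --pt "0 0 0 0 0 0 0.5" --pt "0 0 0 0 0 0 0.5" --pt "0 0 0 0 0 0 0.5" --newtons 30

```text
time_s: 5.3
tool_pos: [0.5104, -0.0923, 0.1548]
tcp_rot: [-2.648, 0.175, -1.857]
ft_force: [-9.1, 1.3, 6.5]
grip_width: 0.0631
```

```bash
python3 - <<'E'
from s import *
E
```

```text
t 5.3 q [-0.461  0.063 -0.92   0.12   0.235 -1.645] pos [ 0.5104 -0.0923  0.1548] grip 0.0631 F [-9.1   1.35  6.45] T [0.191 1.329 0.073] Tz_tool 0.049
TCP in ring frame mm [ -1.5  -0.  -22.4] tool z . -zl deg 0.16
jaw az in ring frame 159.6
```

apply_moves --pt "0 0 0 0.0007 0.0019 -0.001 0.5" --pt "0 0 0 0 0 0 0.5"

```text
time_s: 5.55
tool_pos: [0.5102, -0.0922, 0.155]
tcp_rot: [-2.646, 0.176, -1.855]
ft_force: [6.7, 2.4, -8.6]
grip_width: 0.0631
```

```bash
python3 - <<'E'
from s import *
print("F ring",L.T@s["ft_force"])
E
```

```text
t 5.55 q [-0.463  0.061 -0.922  0.116  0.239 -1.648] pos [ 0.5102 -0.0922  0.155 ] grip 0.0631 F [ 6.72  2.35 -8.58] T [0.352 0.308 0.115] Tz_tool 0.081
TCP in ring frame mm [ -1.6   0.  -22.1] tool z . -zl deg 0.1
jaw az in ring frame 159.6
F ring [  1.58256825   2.17686048 -10.82505229]
```

apply_moves --pt "0 0 4 0 0 0.0005 0.5" --pt "0 0 8 0 0 0 0.5" --pt "0 0 8 0 0 0 0.5" --pt "0 0 8 0 0 0 0.5" --pt "0 0 8 0 0 0 0.5" --pt "0 0 8 0 0 0 0.5"

```text
time_s: 6.3
tool_pos: [0.5101, -0.0921, 0.1549]
tcp_rot: [-2.9, 0.47, -2.614]
ft_force: [0.6, 1.4, -1.5]
grip_width: 0.0628
```

```bash
python3 - <<'E'
from s import *
print("F ring",L.T@s["ft_force"])
E
```

```text
t 6.3 q [-0.463  0.061 -0.923  0.116  0.239 -0.875] pos [ 0.5101 -0.0921  0.1549] grip 0.0628 F [ 0.6   1.36 -1.52] T [0.693 0.793 0.51 ] Tz_tool -0.083
TCP in ring frame mm [ -1.7   0.2 -22.2] tool z . -zl deg 0.11
jaw az in ring frame 115.4
F ring [-0.21076397  1.34255751 -1.63113064]
```

apply_moves --pt "0 0 10 0 0 0 0.5" --pt "0 0 10 0 0 0 0.5" --pt "0 0 10 0 0 0 0.5" --pt "0 0 10 0 0 0 0.5" --pt "0 0 10 0 0 0 0.5" --pt "0 0 10 0 0 0 0.5" --pt "0 0 10 0 0 0 0.5" --pt "0 0 10 0 0 0 0.5"

```text
time_s: 7.3
tool_pos: [0.5103, -0.0919, 0.155]
tcp_rot: [2.7, 0.292, 2.148]
ft_force: [-0.1, 1.7, -0.6]
grip_width: 0.0628
```

```bash
python3 - <<'E'
from s import *
print("F ring",L.T@s["ft_force"],s["tau"])
E
```

```text
t 7.3 q [-0.463  0.061 -0.923  0.116  0.239  0.522] pos [ 0.5103 -0.0919  0.155 ] grip 0.0628 F [-0.11  1.72 -0.58] T [0.526 0.29  0.479] Tz_tool -0.147
TCP in ring frame mm [ -1.5   0.4 -22.2] tool z . -zl deg 0.14
jaw az in ring frame 35.3
F ring [-0.35074465  1.72639611 -0.47033533] [ -1.55430794 -26.88468397  23.75584066  -4.03152823  -0.22549215
  -1.00217354]
```

apply_moves --pt "0 0 5 0 0 0 0.5" --pt "0 0 5 0 0 0 0.5" --pt "0 0 5 0 0 0 0.5" --pt "0 0 5 0 0 0 0.5" --pt "0 0 4 0 0 0 0.5"

```text
time_s: 7.92
tool_pos: [0.5103, -0.0919, 0.155]
tcp_rot: [2.626, 0.099, 1.773]
ft_force: [0.6, 2.7, -1.2]
grip_width: 0.0628
```

```bash
python3 - <<'E'
from s import *
print("F ring",L.T@s["ft_force"],s["tau"][5])
E
```

```text
t 7.925 q [-0.463  0.061 -0.923  0.116  0.239  0.938] pos [ 0.5103 -0.0919  0.155 ] grip 0.0628 F [ 0.64  2.72 -1.21] T [0.472 0.392 0.508] Tz_tool -0.197
TCP in ring frame mm [ -1.5   0.4 -22.2] tool z . -zl deg 0.13
jaw az in ring frame 11.5
F ring [ 0.00983767  2.70084292 -1.40746051] -0.3029582742601633
```

Turned 148°. Now in small steps, feeling for the stop.

apply_moves --pt "0 0 3 0 0 0 0.5" --pt "0 0 3 0 0 0 0.5"

```text
time_s: 8.18
tool_pos: [0.5103, -0.0919, 0.155]
tcp_rot: [2.619, 0.047, 1.682]
ft_force: [1.3, 1.7, -0.6]
grip_width: 0.063
```

```bash
python3 - <<'E'
from s import *
print("F ring",L.T@s["ft_force"],s["tau"][5])
E
```

```text
t 8.175 q [-0.463  0.061 -0.923  0.116  0.239  1.042] pos [ 0.5103 -0.0919  0.155 ] grip 0.063 F [ 1.29  1.68 -0.61] T [0.494 0.49  0.416] Tz_tool -0.105
TCP in ring frame mm [ -1.5   0.3 -22.2] tool z . -zl deg 0.13
jaw az in ring frame 5.6
F ring [ 0.84914761  1.6444454  -1.19540618] -0.2154444856569171
```

apply_moves --pt "0 0 3 0 0 0 0.5" --pt "0 0 3 0 0 0 0.5"

```text
time_s: 8.43
tool_pos: [0.5103, -0.0919, 0.155]
tcp_rot: [2.617, -0.005, 1.592]
ft_force: [1.1, 2.6, -0.6]
grip_width: 0.0631
```

```bash
python3 - <<'E'
from s import *
print("F ring",L.T@s["ft_force"],s["tau"][5])
E
```

```text
t 8.425 q [-0.463  0.061 -0.923  0.116  0.239  1.146] pos [ 0.5103 -0.0919  0.155 ] grip 0.0631 F [ 1.08  2.61 -0.57] T [0.51  0.565 0.421] Tz_tool -0.101
TCP in ring frame mm [ -1.5   0.4 -22.2] tool z . -zl deg 0.13
jaw az in ring frame -0.4
F ring [ 0.70855841  2.57872483 -1.07171057] -0.21544283721596003
```

apply_moves --pt "0 0 3 0 0 0 0.5" --pt "0 0 3 0 0 0 0.5"

```text
time_s: 8.68
tool_pos: [0.5102, -0.0932, 0.155]
tcp_rot: [2.621, -0.054, 1.501]
ft_force: [-1.1, -2.2, -1.1]
grip_width: 0.0632
```

```bash
python3 - <<'E'
from s import *
print("F ring",L.T@s["ft_force"],s["tau"][5])
E
```

```text
t 8.675 q [-0.463  0.061 -0.922  0.115  0.236  1.249] pos [ 0.5102 -0.0932  0.155 ] grip 0.0632 F [-1.14 -2.2  -1.06] T [-1.168  0.797  1.85 ] Tz_tool -2.177
TCP in ring frame mm [ -1.6  -1.  -22.2] tool z . -zl deg 0.09
jaw az in ring frame -6.3
F ring [-1.56529241 -2.16929137 -0.31675351] 1.2152031809091568
```

apply_moves --pt "0 0 3 0 0 0 0.5" --pt "0 0 3 0 0 0 0.5"

```text
time_s: 8.93
tool_pos: [0.5102, -0.0924, 0.155]
tcp_rot: [2.628, -0.107, 1.412]
ft_force: [-0.3, 2.1, -0.2]
grip_width: 0.0624
```

```bash
python3 - <<'E'
from s import *
print("F ring",L.T@s["ft_force"],s["tau"][5])
E
```

```text
t 8.925 q [-0.463  0.061 -0.923  0.115  0.238  1.353] pos [ 0.5102 -0.0924  0.155 ] grip 0.0624 F [-0.33  2.1  -0.19] T [-0.426  0.581  1.566] Tz_tool -1.561
TCP in ring frame mm [ -1.6  -0.2 -22.2] tool z . -zl deg 0.04
jaw az in ring frame -12.2
F ring [-0.33455482  2.10754815 -0.03043096] 0.9163170866668224
```

apply_moves --pt "0 0 0 0 0 0 0.5" --pt "0 0 0 0 0 0 0.5" --pt "0 0 -8 0 0 0 0.5" --pt "0 0 -8 0 0 0 0.5" --pt "0 0 -8 0 0 0 0.5" --pt "0 0 -8 0 0 0 0.5" --pt "0 0 -8 0 0 0 0.5" --pt "0 0 -1 0 0 0 0.5"

```text
time_s: 9.93
tool_pos: [0.5105, -0.0923, 0.1551]
tcp_rot: [2.671, 0.24, 2.037]
ft_force: [-2.3, 4.0, 3.4]
grip_width: 0.0629
```

```bash
python3 - <<'E'
from s import *
print("F ring",L.T@s["ft_force"],s["tau"][5])
E
```

```text
t 9.925 q [-0.463  0.061 -0.922  0.115  0.239  0.641] pos [ 0.5105 -0.0923  0.1551] grip 0.0629 F [-2.27  4.04  3.36] T [ 0.937 -0.041  0.435] Tz_tool 0.092
TCP in ring frame mm [ -1.3  -0.1 -22.2] tool z . -zl deg 0.1
jaw az in ring frame 28.5
F ring [-0.19695918  4.09973984  3.99454747] -0.26135184802114964
```

apply_moves --pt "0 0 0 0 0 0 0.75" --pt "0 0 0 0 0 0 1" --pt "0 0 0 0 0 0 1" --pt "0 0 0 0 0 0 1"

```text
time_s: 10.42
tool_pos: [0.5102, -0.0933, 0.1548]
tcp_rot: [2.673, 0.242, 2.038]
ft_force: [0.2, 0.2, -0.3]
grip_width: 0.0856
```

```bash
python3 - <<'E'
from s import *
E
```

```text
t 10.425 q [-0.464  0.062 -0.922  0.115  0.236  0.639] pos [ 0.5102 -0.0933  0.1548] grip 0.0856 F [ 0.22  0.21 -0.31] T [-0.021  0.457 -0.012] Tz_tool 0.006
TCP in ring frame mm [ -1.7  -1.1 -22.4] tool z . -zl deg 0.07
jaw az in ring frame 28.6
```

apply_moves --pt "0 0 0 0 0 -0.02 1" --pt "0 0 0 0 0 -0.03 1" --pt "0 0 0 0 0 -0.04 1" --pt "0 0 0 0 0 -0.04 1" --pt "0 0 0 0 0 -0.04 1" --pt "0 0 0 0 0 0 1"

```text
time_s: 11.18
tool_pos: [0.4259, -0.0963, 0.3052]
tcp_rot: [2.67, 0.247, 2.036]
ft_force: [-0.6, -0.8, 0.6]
grip_width: 0.0855
```

```bash
cat > look.py <<'E'
import sys
from s import *
from workcell import cams
off={"scene":(270,260),"top":(335,290)};o=[]
for n,(x,y) in off.items():
    im,d=cams.camera(n); cv2.imwrite(f"pics/{n}_{sys.argv[1]}.png",im); o.append(cv2.resize(im[y:y+65,x:x+65],(400,400),interpolation=cv2.INTER_CUBIC))
cv2.imwrite(f"pics/look_{sys.argv[1]}.png",np.hstack(o))
E
python3 look.py 1
```

```text
t 11.175 q [-0.604 -0.309 -0.78   0.657  0.298  0.509] pos [ 0.4259 -0.0963  0.3052] grip 0.0855 F [-0.64 -0.76  0.58] T [-0.021  0.485  0.019] Tz_tool -0.023
TCP in ring frame mm [  0.4  -1.9 150.1] tool z . -zl deg 0.36
jaw az in ring frame 28.7
```

View pics/look_1.png

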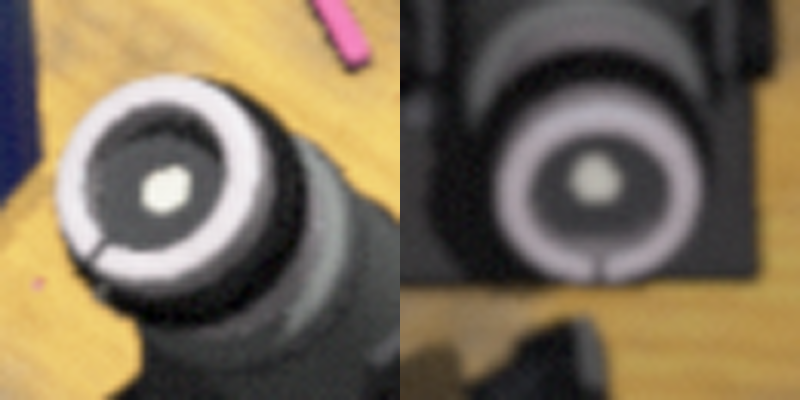

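```bash
python3 - <<'E'
from s import *
import s as S
im=cv2.imread("pics/scene_1.png"); g=cv2.cvtColor(im,cv2.COLOR_BGR2GRAY)
print(g[301:313,279:294])
# refined centre: bezel face ellipse centre offset in the scene view
A2=A.copy()
F=A+.022*zl; o,d=ray("scene",295.45,288.6); X=o+d*((F-o)@zl)/(d@zl); A2=X-.022*zl; print("A2",A2)
f=lambda a,h,r:A2+r*(np.cos(np.radians(a))*xl+np.sin(np.radians(a))*yl)+h*zl
print("index pred",proj("scene",f(180,.022,.025)))
for a in(165,170,175,180,185,190): print(a,proj("scene",f(a,.008,.032)).round(1),proj("scene",f(a,.0,.032)).round(1))
E
python3 - <<'E'
import cv2
im=cv2.imread("pics/scene_1.png")[292:316,272:302]; cv2.imwrite("pics/zz.png",cv2.resize(im,None,fx=20,fy=20,interpolation=cv2.INTER_NEAREST))
E
```

```text
t 11.275 q [-0.603 -0.305 -0.784  0.655  0.298  0.509] pos [ 0.4253 -0.0954  0.3021] grip 0.0851 F [-0.27 -0.1   0.38] T [-0.018  0.463  0.017] Tz_tool -0.019
TCP in ring frame mm [ -1.6  -1.  147.7] tool z . -zl deg 0.09
jaw az in ring frame 28.6
[[197 167 102 113 159 148 125 180 223 229 228 227 221 219 218]
 [198 181 121  70  86 101 152 212 229 231 231 233 235 236 235]
 [200 192 158  84  42  68 126 185 210 223 229 229 229 233 233]
 [204 198 166 101  45  38  75 113 150 178 194 205 215 217 215]
 [203 201 190 160 110  54  40  60  84 107 126 136 152 159 151]
 [206 203 201 192 155  93  62  78  70  58  74  86  96  99  94]
 [206 203 203 201 190 154 102  85  58  28  35  43  53  59  68]
 [205 206 205 201 203 180 134  92  49  24  20  23  30  29  42]
 [205 205 203 205 202 195 175 139  88  40  16  14  11  18  21]
 [200 203 202 204 205 203 198 186 161 109  54  28  20   7   7]
 [198 200 200 202 204 207 204 202 194 169 130 104  65  30  10]
 [199 199 200 199 202 205 204 204 204 199 189 177 137  58  27]]
A2 [ 0.49944668 -0.09310224  0.17438297]
index pred [285.66640449 301.59140337]
165 [283.1 304.4] [285.  305.9]
170 [284.1 305.7] [286.  307.1]
175 [285.2 306.8] [287.1 308.2]
180 [286.4 307.8] [288.3 309.2]
185 [287.7 308.7] [289.6 310.1]
190 [289.1 309.5] [291.  310.9]
```

View pics/zz.png

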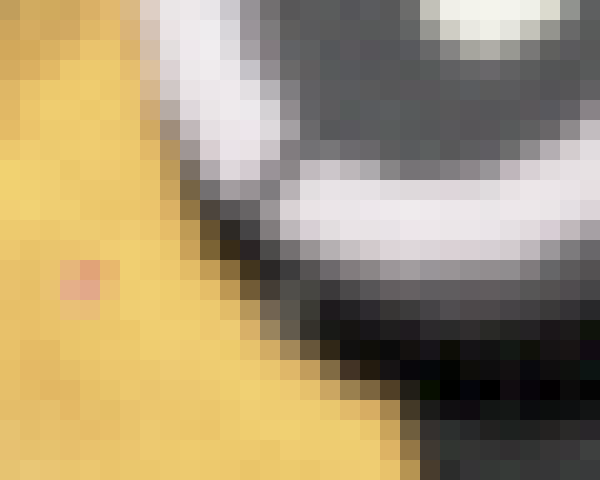

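```bash
python3 - <<'E'
from s import *
def cen(n,box,f):
    im=cv2.imread(f).astype(float); x0,y0,x1,y1=box; g=im.min(2)[y0:y1,x0:x1]; print(n,g.astype(int)); 
cen("scene0",(310,286,324,300),"pics/scene0.png")
cen("top0",(376,300,392,318),"pics/top0.png")
E
```

```text
t 11.275 q [-0.603 -0.305 -0.784  0.655  0.298  0.509] pos [ 0.4253 -0.0954  0.3021] grip 0.0851 F [-0.27 -0.1   0.38] T [-0.018  0.463  0.017] Tz_tool -0.019
TCP in ring frame mm [ -1.6  -1.  147.7] tool z . -zl deg 0.09
jaw az in ring frame 28.6
scene0 [[224 203 148 105  65  34  30  34  40  88 123 131 122 105]
 [224 204 150 106  60  30  37  31  27  66 112 138 137 122]
 [223 203 148 104  63  31  37  35  27  58 105 135 141 130]
 [215 186 139 102  71  41  38  34  22  57 104 131 138 139]
 [206 165 121  99  90  89  90  76  44  43  98 130 135 142]
 [198 149 110 104 126 165 176 154 114  59 102 129 133 140]
 [192 139 107  92 102 137 149 147 122  99 111 129 131 141]
 [175 127 102  81  60  74  83  87  94 106 117 129 130 138]
 [151 108  93  70  35  34  38  36  56  84 109 124 128 138]
 [124  97  87  56  32  29  31  27  22  53  95 121 130 135]
 [102  88  69  48  31  26  12   9  16  46  94 129 133 133]
 [ 86  78  58  34  31  22  18   2  22  57  98 123 130 135]
 [ 85  73  46  35  26  20  16  10  31  68 101 115 126 132]
 [ 69  52  31  28  24  18  15   5  46  74 102 115 124 136]]
top0 [[ 46  59  72
[... 493 characters left out ...]
  51  42  44  48  50  49  46]
 [119 102  80  59  55  72  95  99  82  58  48  47  50  53  51  48]
 [142 126 107  83  77  96 112 104  81  60  49  50  53  50  51  44]
 [160 150 129 107  91  96 102  86  68  48  51  49  51  52  52  49]
 [161 158 145 128 104  87  73  56  43  45  52  53  53  52  51  47]
 [157 159 156 144 123  94  60  33  32  38  46  50  52  54  49  45]
 [149 155 159 157 140 113  74  40  32  35  45  51  54  50  49  44]
 [128 148 156 159 149 128  90  49  28  35  44  49  51  50  51  47]
 [103 130 147 155 153 136 103  65  35  35  42  51  52  51  48  48]
 [ 76 105 133 150 153 144 117  82  46  37  45  47  52  51  51  47]
 [ 63  83 117 144 152 149 129  92  55  41  48  49  52  52  49  48]]
```

```bash
python3 - <<'E'
from s import *
for n,uv,c in(("scene",(316.3,291.4),(295.45,288.7)),("top",(381.9,308.9),(366.8,320.2))):
    F=A+.022*zl; o,d=ray(n,*c); X=o+d*((F-o)@zl)/(d@zl); A2=X-.022*zl
    for h in(-.004,0,.004,.008):
        b=min((np.hypot(*(proj(n,A2+.032*(np.cos(a)*xl+np.sin(a)*yl)+h*zl)-uv)),np.degrees(a)) for a in np.radians(np.arange(240,360,.5))); print(n,h,b,2.6+np.radians(180-b[1]))
# ring width profile in final picture: average several hypotheses
F=A+.022*zl; o,d=ray("scene",295.45,288.7); X=o+d*((F-o)@zl)/(d@zl); A2=X-.022*zl
im=cv2.imread("pics/scene_1.png"); 
for a in range(150,206,5):
    row=[]
    for h in(.007,.004,0,-.004,-.007):
        u,v=proj("scene",A2+.0315*(np.cos(np.radians(a))*xl+np.sin(np.radians(a))*yl)+h*zl); px=cv2.getRectSubPix(im,(1,1),(float(u),float(v)))[0,0]; row.append(tuple(int(k) for k in px))
    cam=-P["scene"]["R"].T@P["scene"]["t"]; nrm=np.cos(np.radians(a))*xl+np.sin(np.radians(a))*yl; vd=cam-A2; vd/=np.linalg.norm(vd)
    print(a,round(nrm@vd,2),row)
E
```

```text
t 11.275 q [-0.603 -0.305 -0.784  0.655  0.298  0.509] pos [ 0.4253 -0.0954  0.3021] grip 0.0851 F [-0.27 -0.1   0.38] T [-0.018  0.463  0.017] Tz_tool -0.019
TCP in ring frame mm [ -1.6  -1.  147.7] tool z . -zl deg 0.09
jaw az in ring frame 28.6
scene -0.004 (np.float64(4.223187630463573), np.float64(310.0)) 0.33107197240737163
scene 0 (np.float64(3.3674725815668833), np.float64(307.5)) 0.3747052037072298
scene 0.004 (np.float64(2.470108286635829), np.float64(305.0)) 0.418338435007088
scene 0.008 (np.float64(1.5357957227800167), np.float64(302.5)) 0.4619716663069462
top -0.004 (np.float64(2.17473866044527), np.float64(285.5)) 0.7586776391459824
top 0 (np.float64(2.0439004040027853), np.float64(290.0)) 0.6801378228062376
top 0.004 (np.float64(1.8135703137285184), np.float64(294.5)) 0.6015980064664928
top 0.008 (np.float64(1.4884445374976105), np.float64(298.5)) 0.5317848363867195
150 -0.21 [(115, 125, 135), (125, 124, 128), (113, 111, 115), (94, 92, 95), (116, 115, 120)]
155 -0.17 [(71, 77, 84), (65, 70, 76), (57, 58, 60), (70, 70, 73), (74, 74, 76)]
160 -0.13 [(38, 54, 64), (35, 44, 51), (43, 50, 56), (50, 52, 54), (71, 73, 75)]
165 -0.09 [(37, 58, 72), (34, 51, 61), (56, 61, 66), (72, 77, 80), (53, 59, 60)]
170 -0.05 [(48, 67, 79), (65, 74, 81), (71, 79, 82), (41, 46, 48), (24, 31, 33)]
175 -0.01 [(77, 88, 95), (67, 76, 80), (37, 44, 47), (21, 31, 37), (23, 28, 34)]
180 0.03 [(51, 58, 62), (35, 46, 51), (22, 32, 39), (24, 35, 45), (30, 48, 61)]
185 0.07 [(22, 33, 39), (23, 31, 37), (20, 32, 41), (36, 56, 70), (37, 59, 72)]
190 0.11 [(19, 26, 32), (16, 26, 33), (31, 46, 58), (28, 39, 45), (27, 32, 34)]
195 0.15 [(21, 23, 27), (23, 30, 36), (17, 27, 26), (21, 21, 22), (32, 31, 31)]
200 0.19 [(12, 16, 15), (2, 13, 8), (13, 11, 13), (28, 25, 27), (35, 35, 36)]
205 0.22 [(0, 2, 1), (11, 7, 8), (20, 19, 19), (29, 31, 29), (37, 38, 36)]
```

apply_moves --pt "0 0 0 0 0 0.04 1" --pt "0 0 0 0 0 0.04 1" --pt "0 0 0 0 0 0.04 1" --pt "0 0 0 0 0 0.03 1" --pt "0 0 0 0 0 0.02 1" --pt "0 0 0 0 0 0 1"

```text
time_s: 12.02
tool_pos: [0.5087, -0.0917, 0.1516]
tcp_rot: [2.677, 0.237, 2.04]
ft_force: [1.6, 0.3, 0.7]
grip_width: 0.0852
```

apply_moves --pt "0 0 0 0 0 0 0.8" --pt "0 0 0 0 0 0 0.5" --pt "0 0 0 0 0 -0.0005 0.5" --pt "0 0 0 0 0 0 0.5" --newtons 40

```text
time_s: 12.52
tool_pos: [0.5102, -0.0925, 0.1556]
tcp_rot: [2.671, 0.242, 2.039]
ft_force: [4.8, 2.3, -4.9]
grip_width: 0.0624
```

```bash
python3 - <<'E'
from s import *
print("F ring",L.T@s["ft_force"],s["tau"][5])
E
```

```text
t 12.525 q [-0.463  0.06  -0.922  0.117  0.238  0.639] pos [ 0.5102 -0.0925  0.1556] grip 0.0624 F [ 4.79  2.34 -4.85] T [0.395 0.144 0.242] Tz_tool -0.01
TCP in ring frame mm [ -1.3  -0.2 -21.6] tool z . -zl deg 0.07
jaw az in ring frame 28.6
F ring [ 1.77022215  2.21060909 -6.62627095] -0.015743417898193002
```

apply_moves --pt "0 0 7 0 0 0 0.5" --pt "0 0 7 0 0 0 0.5" --pt "0 0 7 0 0 0 0.5" --pt "0 0 7 0 0 0 0.5" --pt "0 0 4 0 0 0 0.5" --pt "0 0 0 0 0 0 0.5"

```text
time_s: 13.28
tool_pos: [0.5099, -0.0925, 0.1555]
tcp_rot: [2.618, -0.03, 1.546]
ft_force: [4.1, 2.4, -4.9]
grip_width: 0.0625
```

```bash
python3 s.py
```

```text
t 13.275 q [-0.463  0.06  -0.922  0.117  0.238  1.198] pos [ 0.5099 -0.0925  0.1555] grip 0.0625 F [ 4.09  2.38 -4.94] T [0.391 0.587 0.124] Tz_tool 0.097
TCP in ring frame mm [ -1.6  -0.3 -21.6] tool z . -zl deg 0.04
jaw az in ring frame -3.4
```

apply_moves --pt "0 0 2 0 0 0 0.5"

```text
time_s: 13.4
tool_pos: [0.5099, -0.0925, 0.1555]
tcp_rot: [2.62, -0.047, 1.516]
ft_force: [4.2, 1.3, -5.0]
grip_width: 0.0627
```

```bash
python3 s.py
```

```text
t 13.4 q [-0.463  0.06  -0.922  0.117  0.238  1.233] pos [ 0.5099 -0.0925  0.1555] grip 0.0627 F [ 4.21  1.34 -5.  ] T [0.323 0.674 0.341] Tz_tool -0.125
TCP in ring frame mm [ -1.6  -0.3 -21.6] tool z . -zl deg 0.04
jaw az in ring frame -5.4
```

apply_moves --pt "0 0 2 0 0 0 0.5"

```text
time_s: 13.52
tool_pos: [0.5099, -0.0925, 0.1555]
tcp_rot: [2.621, -0.065, 1.485]
ft_force: [5.0, 2.2, -5.7]
grip_width: 0.0627
```

```bash
python3 s.py
```

```text
t 13.525 q [-0.463  0.06  -0.922  0.117  0.238  1.268] pos [ 0.5099 -0.0925  0.1555] grip 0.0627 F [ 4.98  2.21 -5.69] T [0.284 0.728 0.321] Tz_tool -0.126
TCP in ring frame mm [ -1.6  -0.3 -21.6] tool z . -zl deg 0.03
jaw az in ring frame -7.4
```

apply_moves --pt "0 0 2 0 0 0 0.5"

```text
time_s: 13.65
tool_pos: [0.5099, -0.0925, 0.1554]
tcp_rot: [2.624, -0.082, 1.454]
ft_force: [4.4, 2.2, -2.6]
grip_width: 0.0628
```

```bash
python3 s.py
```

```text
t 13.65 q [-0.463  0.06  -0.922  0.117  0.238  1.303] pos [ 0.5099 -0.0925  0.1554] grip 0.0628 F [ 4.45  2.18 -2.62] T [0.36  0.806 0.354] Tz_tool -0.115
TCP in ring frame mm [ -1.7  -0.3 -21.6] tool z . -zl deg 0.03
jaw az in ring frame -9.4
```

apply_moves --pt "0 0 1 0 0 0 0.5"

```text
time_s: 13.78
tool_pos: [0.5099, -0.0926, 0.1554]
tcp_rot: [2.625, -0.091, 1.439]
ft_force: [1.8, 3.1, -1.8]
grip_width: 0.0628
```

```bash
python3 s.py
```

```text
t 13.775 q [-0.463  0.06  -0.922  0.117  0.238  1.32 ] pos [ 0.5099 -0.0926  0.1554] grip 0.0628 F [ 1.77  3.11 -1.84] T [0.496 0.844 0.459] Tz_tool -0.138
TCP in ring frame mm [ -1.7  -0.3 -21.7] tool z . -zl deg 0.03
jaw az in ring frame -10.4
```

apply_moves --pt "0 0 1 0 0 0 0.5"

```text
time_s: 13.9
tool_pos: [0.5099, -0.0925, 0.1554]
tcp_rot: [2.626, -0.1, 1.424]
ft_force: [0.9, 4.1, 0.2]
grip_width: 0.0629
```

```bash
python3 s.py
```

```text
t 13.9 q [-0.463  0.06  -0.922  0.117  0.238  1.338] pos [ 0.5099 -0.0925  0.1554] grip 0.0629 F [0.86 4.07 0.21] T [0.683 0.887 0.587] Tz_tool -0.155
TCP in ring frame mm [ -1.6  -0.3 -21.7] tool z . -zl deg 0.03
jaw az in ring frame -11.4
```

apply_moves --pt "0 0 1 0 0 0 0.5"

```text
time_s: 14.02
tool_pos: [0.5099, -0.0925, 0.1554]
tcp_rot: [2.628, -0.107, 1.411]
ft_force: [-0.6, 3.9, 2.4]
grip_width: 0.0625
```

```bash
python3 s.py
```

```text
t 14.025 q [-0.463  0.06  -0.922  0.117  0.238  1.352] pos [ 0.5099 -0.0925  0.1554] grip 0.0625 F [-0.64  3.91  2.38] T [-0.209  1.08   2.138] Tz_tool -1.941
TCP in ring frame mm [ -1.7  -0.3 -21.7] tool z . -zl deg 0.02
jaw az in ring frame -12.3
```

apply_moves --pt "0 0 0 0 0 0 0.5" --pt "0 0 0 0 0 0 0.5" --pt "0 0 -8 0 0 0 0.5" --pt "0 0 -8 0 0 0 0.5" --pt "0 0 -8 0 0 0 0.5" --pt "0 0 -8 0 0 0 0.5" --pt "0 0 -8 0 0 0 0.5" --pt "0 0 -0.5 0 0 0 0.5"

```text
time_s: 15.02
tool_pos: [0.5102, -0.0925, 0.1555]
tcp_rot: [2.669, 0.237, 2.029]
ft_force: [-1.5, 5.6, 3.7]
grip_width: 0.0629
```

```bash
python3 s.py
```

```text
t 15.025 q [-0.464  0.06  -0.922  0.117  0.239  0.649] pos [ 0.5102 -0.0925  0.1555] grip 0.0629 F [-1.46  5.62  3.67] T [1.058 0.46  0.46 ] Tz_tool 0.138
TCP in ring frame mm [ -1.3  -0.3 -21.7] tool z . -zl deg 0.08
jaw az in ring frame 28.0
```

apply_moves --pt "0 0 0 0 0 0 0.5" --pt "0 0 0 0 0 0 0.75" --pt "0 0 0 0 0 0 1" --pt "0 0 0 0 0 0 1" --pt "0 0 0 0 0 0 1"

```text
time_s: 15.65
tool_pos: [0.51, -0.0934, 0.1553]
tcp_rot: [2.671, 0.239, 2.029]
ft_force: [-0.2, -0.7, -0.1]
grip_width: 0.0854
```

apply_moves --pt "0 0 0 0 0 -0.02 1" --pt "0 0 0 0 0 -0.03 1" --pt "0 0 0 0 0 -0.04 1" --pt "0 0 0 0 0 -0.04 1" --pt "0 0 0 0 0 -0.04 1" --pt "0 0 0 0 0 0 1" --pt "0 0 0 0 0 0 1"

```text
time_s: 16.52
tool_pos: [0.4249, -0.0952, 0.3021]
tcp_rot: [2.671, 0.238, 2.03]
ft_force: [-0.3, -0.7, -0.2]
grip_width: 0.0855
```

```bash
python3 look.py 2; python3 - <<'E'
import cv2,numpy as np
a=cv2.imread("pics/look_2.png"); cv2.imwrite("pics/look_2f.png",np.vstack([a, cv2.resize(cv2.imread("pics/top_2.png")[200:350,230:500],(360,200)).repeat(1,0) if 0 else np.zeros((0,800,3),np.uint8)]))
t0,t1=[cv2.cvtColor(cv2.imread(f"pics/top{k}.png"),cv2.COLOR_BGR2GRAY) for k in("0","_2")]
for nm,(x0,y0,x1,y1) in dict(tall=(245,255,295,300),pillar=(420,262,480,312),cup=(350,212,395,252)).items():
    s,_=cv2.phaseCorrelate(np.float32(t0[y0:y1,x0:x1]),np.float32(t1[y0:y1,x0:x1])); print(nm,s, np.abs(t0[y0:y1,x0:x1].astype(int)-t1[y0:y1,x0:x1]).mean())
E
```

```text
t 16.525 q [-0.604 -0.306 -0.783  0.656  0.298  0.517] pos [ 0.4249 -0.0952  0.3021] grip 0.0855 F [-0.3  -0.7  -0.22] T [-0.014  0.513  0.024] Tz_tool -0.022
TCP in ring frame mm [ -2.   -0.8 147.9] tool z . -zl deg 0.05
jaw az in ring frame 28.1
tall (0.07459230371391357, 0.5402803290982199) 2.8382222222222224
pillar (-0.0861471034657626, -0.037994146508907534) 2.6666666666666665
cup (0.48780005275909843, -0.005295992764832391) 2.7616666666666667
```

View pics/look_2.png

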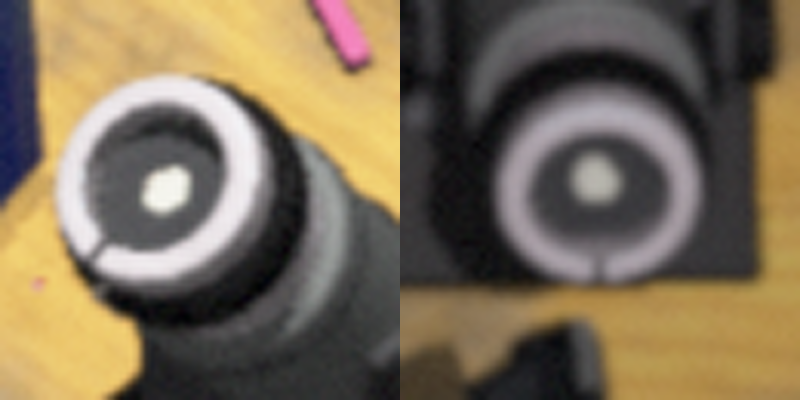

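The left (scene) crop shows the bezel's index line at about crop pixel (98,245). The faint white mark sits just under it, at the edge of the ring near (103,293). The right (top) crop shows the index line at (598,268) and the iris nearly closed. The candles and cup have not moved (shifts of 0.5 px or less) and the arm is clear of everything.

```bash
python3 -c "
from workcell import order
print(order.sign_off())"
```

```text
the job is handed in; nothing more can be done
None
```

I turned the iris ring clockwise to its closed stop, turned it back about 40°, let go, backed the arm off and handed the job in.

- **Turning to the stop:** One grip across the ring took it about 162° clockwise. The stop showed as a torque jump from about 0.1 to 2 N m, and the pads then slipped a few degrees. I turned it back 41° and released it.
- **Second check of the stop:** Because of that slip, I gripped again and felt for the stop in 1° steps. It came about 40.5° from the first setting, so that setting was already right. I then turned back 40.5° and released, which should leave the ring at about 2.60 rad, give or take 0.02.
- **Ring position in the pictures:** The scene camera shows the white mark next to the bezel's index line. The mark lies on the ring's visible edge, so the picture alone only fixes it to about 5–8°. It leaned towards 2.60–2.70 rad, or up to 2.74 if the visible part is the middle of the mark. I relied on the felt stop instead.
- **Candles and cup:** They moved no more than about 0.5 px in the top view, which is within noise.
- **Contact with the lamp:** Only the ring was meant to be touched. The wrist force cannot tell the ring from the bezel or housing. I saw about 10 N along the lamp's axis after the first grip, which I took to be the pads dragging on the ring, and I eased it off. After the final release the wrist force was close to zero.

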